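# Put the axle spacer away in the parts case with sliding covers

## Task

Put the axle spacer tube that stands loose on the bench away in the parts case, in the compartment where the other spacer like it is kept. Slide the clear cover over that compartment along to lie over or under its neighbour, well open, then stand the spacer upright on the compartment's floor and let go; the stored spacer must be left standing too.

Things in the scene. Friction and masses are not known exactly. Their poses are not given: they have to be found in the camera images.
- case: Fixed wooden case, 186 deep (x) x 312 wide (y), rims 82 high. Origin: centre of its underside, on the bench; x away from the robot, y left, z up. Floor inside 6 mm up. A partition at y = 0, 6 thick, 64 high, parts the left (y 3 to 148) and right (y -3 to -148) compartments, each clear from x = -85 to 85. Two clear covers 153 wide lie flat on top; a cover opened fully bares |y| from 33 to 148 mm.
- left_cover_knob (a point): Centre of the top of the left cover's knob, an upright aluminium cylinder 24 mm in diameter, grip part 84 to 106 mm above the bench. Shut it is at x = 0, y = +134 mm of the case (may start 10 mm open); it slides along the case's -y by at most 115 mm, over the right cover, with 1 to 4 N, and stays where left. This cover's top face is 80 mm above the bench.
- right_cover_knob (a point): Centre of the top of the right cover's knob, same shape and height as the left one. Shut it is at x = 0, y = -134 mm of the case (may start 10 mm open); it slides along the case's +y by at most 115 mm, under the left cover, with 1 to 4 N, and stays where left. This cover's top face is 74 mm above the bench.
- loose_spacer: The spacer to put away: plain grey metal tube, 25 mm in diameter, 62 mm tall, about 80 g, standing on end on the bench to the left or the right of the case (a bearing ring lies on the other side). Origin: centre of its lower end; z along the tube, up.
- stored_spacer: The stored spacer, the same tube (25 mm in diameter, 62 mm tall), standing in the far half of one compartment, at case x = 46 to 56 mm, |y| = 80 to 100 mm; the other compartment holds an abrasive roll instead. Origin: centre of its lower end; z along the tube, up.

How it is judged (in metres and radians):
On the way:
1. the cover over the stored spacer's compartment has been slid at least 70 mm open (((y of stored_spacer in the frame of case above 0.003 m and y of left_cover_knob in the frame of case below 0.064 m) or (y of stored_spacer in the frame of case below -0.003 m and y of right_cover_knob in the frame of case above -0.064 m))), for 0.2 s.
At the end, for the whole second after the job is handed in: The loose spacer stands on the floor of the compartment that holds the stored spacer (its lower end within 8 mm of the floor), at rest and within about 10 degrees of upright; the stored spacer also still stands within about 10 degrees of upright. The cover may be left open (((y of loose_spacer in the frame of case between 0.012 and 0.14 m and y of stored_spacer in the frame of case above 0.003 m) or (y of loose_spacer in the frame of case between -0.14 and -0.012 m and y of stored_spacer in the frame of case below -0.003 m)) and x of loose_spacer in the frame of case between -0.077 and 0.077 m and z of loose_spacer in the frame of case between 0 and 0.014 m and angle between each of loose_spacer, stored_spacer's own z axis and vertical below 0.17 rad and linear speed of loose_spacer below 0.02 m/s); the robot touches nothing.
It also fails if it takes over 51 s, if anything falls off the work surface, if the arm or the gripper's body presses on something with over 40 N, if the wrist force passes 120 N, or if a joint passes its speed limit or range.

## Robot

A 6-joint arm with a two-finger parallel gripper is mounted at the origin on the work surface; the furniture and walls round the work are solid. World frame = base frame: x ahead of the robot, y to its left, z up, the work surface at z = 0. Lengths are in mm, angles in rad, forces in N, time in s.
With the tool pointing down it reaches from about 250 to 800 mm from the base axis. Payload 3.9 kg.
Tool frame: the origin (TCP) lies on the centre line of the jaws, within the pads' length; the fingertips stand 11 mm ahead of it and the grasp point (between the pads) lies 8 mm behind it; z points along the fingers, y is the direction in which the jaws open and shut (so a half turn about z gives the same grasp; the last joint's range is limited). The gripper opens to 85 mm and grips with 20 to 120 N. Pads are 22 mm wide; open, the fingers measure 114 mm over their backs; the gripper's body (76 mm by 85 mm) begins 54 mm behind the grasp point. The pads swing forward as they close: fully open they stand 13 mm farther back than shut.
Start: joints at [1.194, 0.26, -0.138, 1.173, 0, 1.571], TCP at [193.167, 488.162, 242.304] pointing down, gripper open.
Joint ranges: [-2.78, 2.78], [-0.83, 1.72], [-1.28, 1.37], [-1.9, 2.12], [-1.57, 1.48], [-3.14, 3.14]. Speed limits (rad/s): [2.57, 2.57, 3.14, 3.14, 3.14, 3.14].

## Interface

Orientations are given as a rotation vector (axis times angle).
In Python, from workcell import ctrl, grab_frame, camera_info, finder gives the robot as it stands.
- The arm moves only by the tool move_arm, never from a script. Its argument "rows" is a list of rows, each a list of 3 entries, a list of its own where there are three numbers: the shift along the world's x, y, z in cm, then the turn, a rotation vector about the world's x, y, z in rad, then the finger opening in cm, from 0 to 8.54. In form: [[[tx, ty, tz], [rx, ry, rz], fingers], ...]. A call has 1 to 10 rows; each row shifts and turns the pose as measured when the row begins; what a row does not reach is not made up. A row lasts 1/12 s, in which the tool goes at most 41.7 mm and 7.16 degrees, less where a joint would pass 70% of its speed; a pose out of reach is approached as far as the arm can. A call with a gripper value outside its range is refused whole. The fingers move at their own pace and stop on an object; the grip force is fixed at half the most. Time passes only in rows, so rows that do not move let the fingers close. It gives the time, the measured TCP pose, the force and the opening at its end, in the units of the state.
- ctrl.state(): the state, without advancing time (a new reading comes with each control period).
- grab_frame(name): name is "side" or "top"; returns the picture (420x560x3 uint8, red, green, blue); there is no depth.
- camera_info(name): a dict with "fx", "fy", "cx", "cy" (pixels), "dist_coeffs" ([k1, k2, p1, p2, k3] as OpenCV has them; the pictures are not rectified), "extrinsics" (4x4, takes a point from camera to world coordinates). Camera axes: x right, y up, looking along -z (the intrinsics and any distortion apply to the point x, -y, -z); pixel columns grow to the right and rows downward; lengths in mm; the calibration is good to about 2 mm. A picture is of the moment at which its call begins. camera_info takes no time and is no camera call.
- ctrl.job_done(): hands the job in, once; it reports no verdict.
Trained networks look in the newest picture that a camera, given by its name, has taken for a name from the list of things; names that differ only in an ending like _2 or _b are one class to them, and where a whole thing is asked for, a point or a joint stands for the part that bears it (a point fixed in the world has none). Each returns a list of dicts, best first, with "confidence" (0 to 1); they miss things now and then, are a little off and sometimes report something else, mostly with a low value. They report only what shows in the picture. A call takes as long as a camera call.
- finder.cut_out(query, camera): "pixels" (420x560 bool, what is visible of it).
- finder.tip_of(query, camera): "xyz" ([x, y, z] in mm, in world coordinates, good to about 4 mm: a listed point, or the origin of a listed thing).
The state is a dict: "clock": time; "joint_pos": joint angles; "joint_velocities": joint speeds; "tau": joint torques, N m; "eef_pos": TCP position; "eef_rot": TCP orientation; "ft_force": force on the tool from outside, world axes, zero at the start; "ft_torque": the same for the moment, N m; "finger_gap": finger opening in mm.
Only numpy, scipy, OpenCV 4.12 (cv2) and the standard library are available. Lean on these libraries where they do the work, as an engineer would, in place of code of your own. Each camera call takes 0.05 s, during which the arm holds its last target. There are 200 camera calls.

## Working session

There is one attempt and no reset: what is moved stays moved. The work goes in short steps, Python scripts to look and compute and a tool call to move; the robot and the scene stay as the last step left them, time stands still between calls to the robot, and variables do not carry over. Pictures are saved under pics/ and viewed, about 8 in all and at most 12, crops included, and the job is handed in when it is done.

Besides the shell and the picture viewer there is one more tool, called in YAML: its name, and indented under it one key for each argument. move_arm: Moves the arm, as the interface text tells. Its arguments: {"type":"object","properties":{"rows":{"type":"array"}},"required":["rows"]}

```bash
mkdir -p pics; ls; python3 - <<'E'
from workcell import ctrl, grab_frame, camera_info, finder
import cv2,numpy as np
for c in("side","top"):
    f=grab_frame(c); cv2.imwrite(f"pics/{c}0.png",f[...,::-1])
    i=camera_info(c);print(c,{k:np.round(v,3).tolist() for k,v in i.items() if k!='name'})
    for q in("case","left_cover_knob","right_cover_knob","loose_spacer","stored_spacer"):
        print(q,[(np.round(d['xyz']).tolist(),round(d['confidence'],2)) for d in finder.tip_of(q,c)][:4])
s=ctrl.state();print(s)
E
```

```text
pics
side {'fx': 433.266, 'fy': 433.266, 'cx': 275.595, 'cy': 214.169, 'dist_coeffs': [-0.134, 0.0, 0.0, 0.0, 0.0], 'extrinsics': [[-0.988, 0.084, -0.128, 344.518], [-0.152, -0.424, 0.893, 1148.176], [0.021, 0.902, 0.432, 626.049], [0.0, 0.0, 0.0, 1.0]]}
case [([512.0, 43.0, -2.0], 0.69)]
left_cover_knob [([503.0, 175.0, 108.0], 0.96)]
right_cover_knob [([509.0, -81.0, 107.0], 0.74)]
loose_spacer [([445.0, 289.0, -6.0], 0.68)]
stored_spacer []
top {'fx': 544.428, 'fy': 544.428, 'cx': 282.9, 'cy': 212.579, 'dist_coeffs': [0.066, 0.0, 0.0, 0.0, 0.0], 'extrinsics': [[-0.023, 0.996, -0.086, 399.125], [-0.999, -0.025, -0.021, -22.601], [-0.024, 0.085, 0.996, 1400.828], [0.0, 0.0, 0.0, 1.0]]}
case [([504.0, 42.0, -3.0], 0.56)]
left_cover_knob [([505.0, 173.0, 107.0], 0.86), ([504.0, 41.0, -0.0], 0.24)]
right_cover_knob [([508.0, -84.0, 105.0], 0.88)]
loose_spacer [([447.0, 289.0, -1.0], 0.68)]
stored_spacer []
{'clock': 0.6, 'joint_pos': array([ 1.19399566e+00,  2.59988663e-01, -1.38089392e-01,  1.17271153e+00,
       -2.88430218e-07,  1.57079915e+00]), 'joint_velocities': array([-0.00031455, -0.0008343 ,  0.0001536 ,  0.00124307, -0.00184006,
        0.00074207]), 'tau': array([-7.35324447e-04, -4.05371583e+01,  2.54111624e+01,  1.49195639e-03,
       -4.70830355e-05, -6.47626166e-06]), 'eef_pos': array([193.16920804, 488.1610983 , 242.31428686]), 'eef_rot': array([5.88385954e-01, 3.08600011e+00, 1.03216540e-05]), 'ft_force': array([-0.98265415,  0.68679039,  0.88621925]), 'ft_torque': array([ 0.02506975,  0.0206767 , -0.03947669]), 'finger_gap': 84.96779585821263}
```

View pics/top0.png

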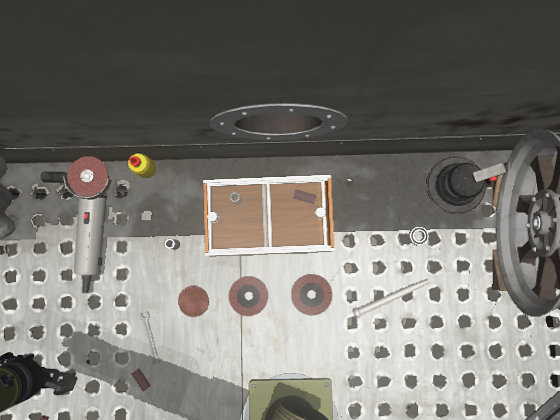

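View pics/side0.png

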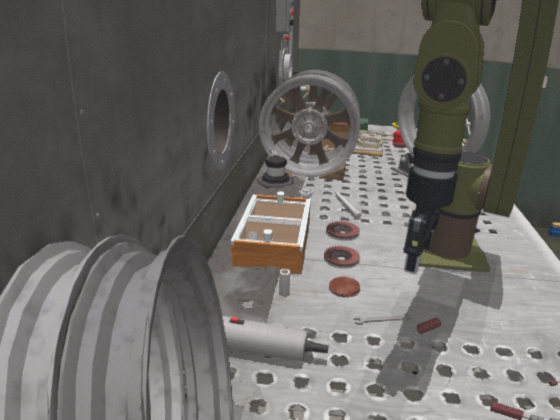

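The stored spacer shows through the left cover at about (235,197) in the top picture. The loose one stands left of the case at about (172,244), and the knobs are at (213,216) and (320,212). So the left cover is the one to open. I'll move above its knob at (504,174) with the jaws along y.

move_arm:
  rows:
    - [[2.9, -2.9, 0], [0, 0, 0.04], 6]
    - [[2.9, -2.9, 0], [0, 0, 0.04], 6]
    - [[2.9, -2.9, 0], [0, 0, 0.04], 6]
    - [[2.9, -2.9, 0], [0, 0, 0.04], 6]
    - [[2.9, -2.9, 0], [0, 0, 0.04], 6]
    - [[2.9, -2.9, 0], [0, 0, 0.04], 6]
    - [[2.9, -2.9, 0], [0, 0, 0.04], 6]
    - [[2.9, -2.9, 0], [0, 0, 0.04], 6]
    - [[2.9, -2.9, 0], [0, 0, 0.04], 6]
    - [[2.9, -2.9, 0], [0, 0, 0.03], 6]

```text
clock: 1.43
eef_pos: [483.6, 196.7, 243.7]
eef_rot: [-0.08, 3.14, 0.012]
ft_force: [0.5, 1.3, 0.4]
finger_gap: 60.3
```

move_arm:
  rows:
    - [[2.0, -2.3, -1.5], [0, 0, -0.035], 6]
    - [[0, 0, -3.5], [0, 0, 0], 6]
    - [[0, 0, -3.5], [0, 0, 0], 6]
    - [[0, 0, -2], [0, 0, 0], 6]
    - [[0, 0, 0], [0, 0, 0], 6]

```text
clock: 1.85
eef_pos: [515.0, 164.7, 138.2]
eef_rot: [-0.001, 3.126, 0.014]
ft_force: [0.3, 0.1, -0.5]
finger_gap: 59.8
```

```bash
python3 - <<'E'
from workcell import ctrl, grab_frame, camera_info, finder
import cv2,numpy as np
f=grab_frame("side"); cv2.imwrite("pics/side1.png",cv2.resize(f[150:320,180:380,::-1],None,fx=4,fy=3.5))
s=ctrl.state();print(s['clock'],s['eef_pos'],s['eef_rot'])
for c in("side","top"):
    grab_frame(c)
    for q in("case","left_cover_knob","right_cover_knob","loose_spacer"):
        print(c,q,[(np.round(d['xyz'],1).tolist(),round(d['confidence'],2)) for d in finder.tip_of(q,c)][:1])
E
```

```text
1.9 [515.47519211 165.00794859 139.80030543] [-1.50194218e-03  3.12496486e+00  1.43019239e-02]
side case [([514.3, 40.5, -0.6], 0.57)]
side left_cover_knob [([504.9, 176.0, 110.8], 0.89)]
side right_cover_knob [([508.8, -78.8, 105.9], 0.59)]
side loose_spacer [([446.6, 290.0, -0.4], 0.71)]
top case [([503.6, 45.6, 1.1], 0.66)]
top left_cover_knob [([506.8, 175.2, 107.3], 0.56)]
top right_cover_knob [([511.7, -85.4, 102.7], 0.74)]
top loose_spacer []
```

View pics/side1.png

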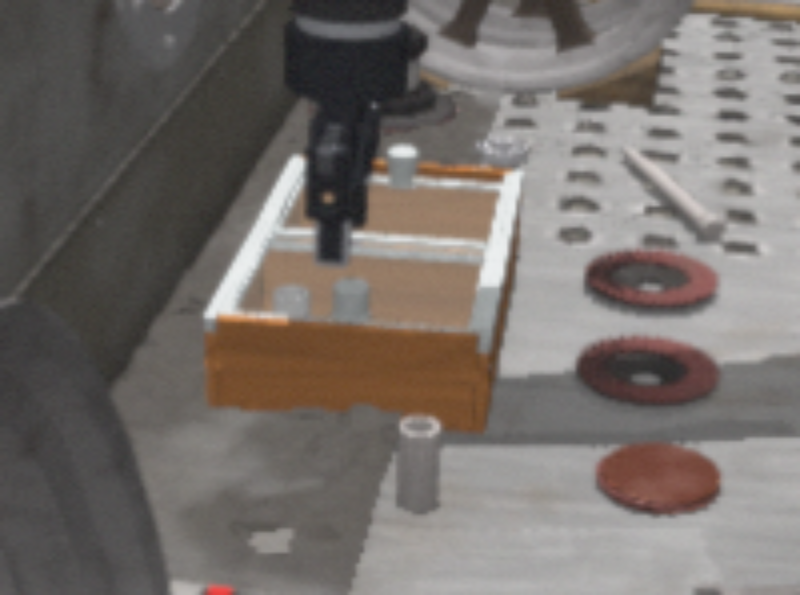

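The crop shows the gripper hanging above and beyond the left knob, which stands near crop (350,298). It needs about -11 mm in x and +9.5 mm in y before going down.

move_arm:
  rows:
    - [[-0.9, 0.8, 0], [0, 0.016, 0], 6]
    - [[0, 0, 0], [0, 0, 0], 6]
    - [[0, 0, 0], [0, 0, 0], 6]

```text
clock: 2.65
eef_pos: [508.0, 175.7, 143.7]
eef_rot: [-0.004, 3.135, 0.019]
ft_force: [1.0, -0.7, -0.0]
finger_gap: 60.0
```

move_arm:
  rows:
    - [[-0.3, -0.1, -2.0], [0, 0, 0], 6]
    - [[0, 0, -1.5], [0, 0, 0], 6]
    - [[0, 0, -0.5], [0, 0, 0], 6]
    - [[0, 0, 0], [0, 0, 0], 6]

```text
clock: 2.98
eef_pos: [505.7, 175.9, 103.8]
eef_rot: [-0.006, 3.132, 0.021]
ft_force: [0.4, 0.1, 0.6]
finger_gap: 60.2
```

move_arm:
  rows:
    - [[-0.1, 0, -0.6], [0, 0, 0], 6]
    - [[0, 0, 0], [0, 0, 0], 4]
    - [[0, 0, 0], [0, 0, 0], 2]
    - [[0, 0, 0], [0, 0, 0], 2]
    - [[0, 0, 0], [0, 0, 0], 2]
    - [[0, 0, 0], [0, 0, 0], 2]

```text
clock: 3.48
eef_pos: [505.2, 175.9, 98.8]
eef_rot: [-0.006, 3.131, 0.02]
ft_force: [1.3, 0.9, -5.2]
finger_gap: 21.6
```

move_arm:
  rows:
    - [[0, -1, 0], [0, 0, 0], 2]
    - [[0.03, -1.5, 0], [0, 0, 0], 2]
    - [[0.03, -1.5, 0], [0, 0, 0], 2]
    - [[0.03, -1.5, 0], [0, 0, 0], 2]
    - [[0.03, -1.5, 0], [0, 0, 0], 2]
    - [[0.03, -1.5, 0], [0, 0, 0], 2]
    - [[0, -0.5, 0], [0, 0, 0], 2]
    - [[0, 0, 0], [0, 0, 0], 2]

```text
clock: 4.15
eef_pos: [506.6, 82.8, 98.8]
eef_rot: [-0.009, 3.13, 0.028]
ft_force: [-0.2, 1.0, -3.8]
finger_gap: 21.7
```

move_arm:
  rows:
    - [[0.02, -0.7, 0], [0, 0, 0], 2]
    - [[0.02, -0.6, 0], [0, 0, 0], 2]
    - [[0, -0.3, 0], [0, 0, 0], 2]
    - [[0, 0, 0], [0, 0, 0], 2]

```text
clock: 4.48
eef_pos: [506.8, 66.1, 98.8]
eef_rot: [-0.01, 3.13, 0.029]
ft_force: [0.9, 0.1, -2.2]
finger_gap: 21.6
```

```bash
python3 - <<'E'
from workcell import ctrl, grab_frame, camera_info, finder
import cv2,numpy as np
f=grab_frame("side"); cv2.imwrite("pics/side2.png",cv2.resize(f[150:320,180:380,::-1],None,fx=4,fy=3.5))
s=ctrl.state();print(s['clock'],s['eef_pos'],s['eef_rot'])
for c in("side","top"):
    grab_frame(c)
    for q in("case","left_cover_knob","right_cover_knob","loose_spacer","stored_spacer"):
        print(c,q,[(np.round(d['xyz'],1).tolist(),round(d['confidence'],2)) for d in finder.tip_of(q,c)][:2])
E
```

```text
4.5333 [506.84153897  66.11368677  98.79477178] [-0.01004455  3.1304274   0.0284889 ]
side case [([514.4, 38.6, -3.1], 0.79), ([557.0, 125.5, 8.0], 0.73)]
side left_cover_knob [([507.4, 66.6, 107.7], 0.78)]
side right_cover_knob [([506.2, -76.9, 108.8], 0.53)]
side loose_spacer [([446.8, 287.6, -3.7], 0.6)]
side stored_spacer [([555.6, 122.3, 4.8], 0.66)]
top case [([504.7, 42.1, -2.4], 0.8)]
top left_cover_knob []
top right_cover_knob [([511.8, -88.0, 107.2], 0.67)]
top loose_spacer [([446.4, 287.0, -0.1], 0.47), ([510.7, -84.7, 106.8], 0.18)]
top stored_spacer []
```

View pics/side2.png

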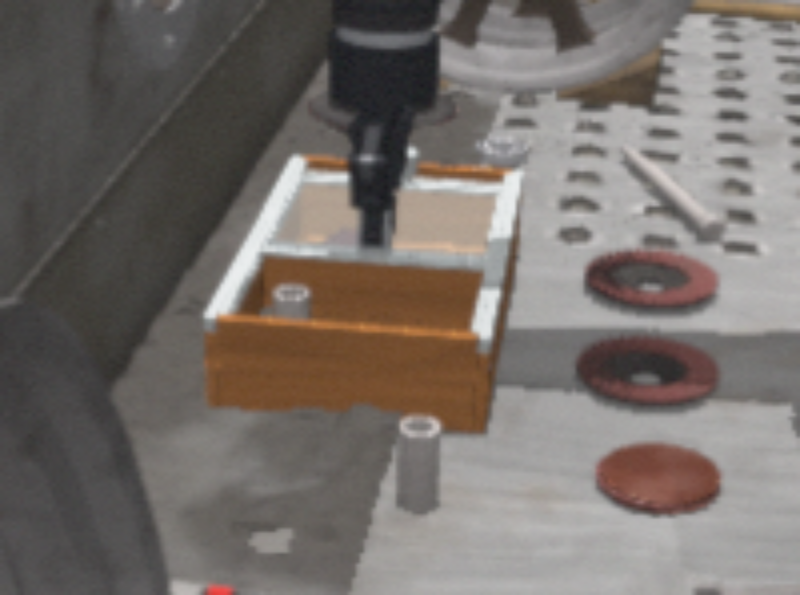

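The left cover now lies over its neighbour, open by about 110 mm. The stored spacer still stands, near crop (290,300). Next I let go of the knob and lift.

move_arm:
  rows:
    - [[0, 0, 0], [0, 0, 0], 4.5]
    - [[0, 0, 0], [0, 0, 0], 4.5]
    - [[0, 0, 0], [0, 0, 0], 5]
    - [[0, 0, 2.5], [0, 0.011, 0], 6]
    - [[0, 0, 3], [0, 0, 0], 6]
    - [[0, 0, 1], [0, 0, 0], 6]

```text
clock: 5.63
eef_pos: [504.1, 69.0, 163.8]
eef_rot: [0.014, -3.134, -0.04]
ft_force: [0.8, -0.2, 0.0]
finger_gap: 60.2
```

move_arm:
  rows:
    - [[-0.8, 3, 0], [0, 0, 0], 6]
    - [[-0.8, 3, 0], [0, 0, 0], 6]
    - [[-0.8, 3, 0], [0, 0, 0], 6]
    - [[-0.8, 3, 0], [0, 0, 0], 6]
    - [[-0.8, 3, 0], [0, 0, 0], 6]
    - [[-0.8, 3, 0], [0, 0, 0], 6]
    - [[-0.5, 2, 0], [0, 0, 0], 6]
    - [[0, 0.5, 0], [0, 0, 0], 6]
    - [[0, 0, 0], [0, 0, 0], 6]

```text
clock: 6.38
eef_pos: [454.2, 286.3, 173.1]
eef_rot: [-0.009, 3.131, 0.06]
ft_force: [0.6, 0.9, 0.3]
finger_gap: 60.1
```

move_arm:
  rows:
    - [[-0.7, 0.2, -2], [-0.038, 0.01, 0], 6]
    - [[0, 0, -2.5], [0, 0, 0], 6]
    - [[0, 0, -0.8], [0, 0, 0], 6]
    - [[0, 0, 0], [0, 0, 0], 6]
    - [[0, 0, 0], [0, 0, 0], 6]

```text
clock: 6.8
eef_pos: [449.3, 286.1, 120.9]
eef_rot: [-0.005, 3.138, 0.001]
ft_force: [0.7, 0.6, 0.0]
finger_gap: 59.8
```

```bash
python3 - <<'E'
from workcell import ctrl, grab_frame, camera_info, finder
import cv2,numpy as np
s=ctrl.state();print(s['clock'],s['eef_pos'],s['eef_rot'],s['finger_gap'])
for c in("side","top"):
    f=grab_frame(c)
    if c=="side": cv2.imwrite("pics/side3.png",cv2.resize(f[150:320,180:380,::-1],None,fx=4,fy=3.5))
    for q in("loose_spacer","stored_spacer"):
        print(c,q,[(np.round(d['xyz'],1).tolist(),round(d['confidence'],2)) for d in finder.tip_of(q,c)][:2])
E
```

```text
6.8 [449.34361783 286.14907031 120.86619811] [-4.91901650e-03  3.13829319e+00  1.32350173e-03] 59.7926661813538
side loose_spacer [([444.2, 287.6, -0.6], 0.57), ([512.5, 40.4, 0.3], 0.57)]
side stored_spacer [([553.1, 124.9, 4.7], 0.64)]
top loose_spacer [([445.8, 289.6, 0.4], 0.42)]
top stored_spacer [([558.0, 125.1, 5.6], 0.53)]
```

View pics/side3.png

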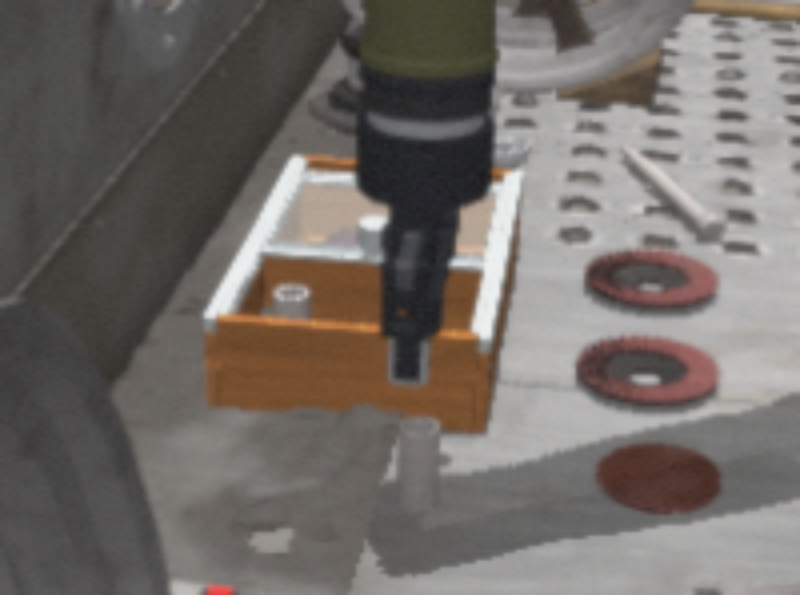

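The gripper hangs above the loose spacer, whose top is at crop (420,425). The spacer averages out at about (446,288.5). Going down to a TCP height of about 42.

move_arm:
  rows:
    - [[-0.3, 0.2, -2], [0, 0, 0], 6]
    - [[0, 0, -2.5], [0, 0, 0], 6]
    - [[0, 0, -2.2], [0, 0, 0], 6]
    - [[0, 0, -0.6], [0, 0, 0], 6]
    - [[0, 0, 0], [0, 0, 0], 6]

```text
clock: 7.52
eef_pos: [451.1, 291.6, 51.7]
eef_rot: [-0.005, 3.126, 0.014]
ft_force: [0.7, -0.1, -0.1]
finger_gap: 60.0
```

move_arm:
  rows:
    - [[-0.4, -0.2, -0.6], [-0.009, 0.015, 0], 6]
    - [[-0.1, 0, -0.3], [0, 0, 0], 6]
    - [[0, 0, 0], [0, 0, 0], 6]

```text
clock: 7.77
eef_pos: [446.8, 290.2, 44.3]
eef_rot: [-0.005, 3.14, 0.001]
ft_force: [-0.3, 0.0, -0.2]
finger_gap: 60.0
```

move_arm:
  rows:
    - [[-0.1, -0.1, -0.2], [0, 0, 0], 5]
    - [[0, 0, 0], [0, 0, 0], 3.5]
    - [[0, 0, 0], [0, 0, 0], 2]
    - [[0, 0, 0], [0, 0, 0], 2]
    - [[0, 0, 0], [0, 0, 0], 2]
    - [[0, 0, 0], [0, 0, 0], 2]

```text
clock: 8.27
eef_pos: [447.7, 290.3, 44.9]
eef_rot: [-0.005, 3.136, 0.005]
ft_force: [-0.3, -0.2, -1.8]
finger_gap: 23.4
```

move_arm:
  rows:
    - [[0, 0, 1.5], [0, 0, 0], 2]
    - [[0, 0, 2.5], [0, 0, 0], 2]
    - [[0, 0, 2.5], [0, 0, 0], 2]
    - [[0, 0, 2.5], [0, 0, 0], 2]
    - [[0, 0, 2], [0, 0, 0], 2]
    - [[0, 0, 0.5], [0, 0, 0], 2]
    - [[0, 0, 0], [0, 0, 0], 2]

```text
clock: 8.85
eef_pos: [444.4, 288.2, 162.2]
eef_rot: [0.005, -3.141, 0.001]
ft_force: [-0.6, 0.4, -0.4]
finger_gap: 23.5
```

move_arm:
  rows:
    - [[0.3, -2, 0], [0, 0, 0], 2]
    - [[0.4, -2.5, 0], [0, 0, 0], 2]
    - [[0.4, -2.5, 0], [0, 0, 0], 2]
    - [[0.4, -2.5, 0], [0, 0, 0], 2]
    - [[0.4, -2.5, 0], [0, 0, 0], 2]
    - [[0.3, -2, 0], [0, 0, 0], 2]
    - [[0.1, -0.8, 0], [0, 0, 0], 2]
    - [[0, 0, 0], [0, 0, 0], 2]
    - [[0, 0, 0], [0, 0, 0], 2]

```text
clock: 9.6
eef_pos: [462.7, 134.5, 151.2]
eef_rot: [0.01, -3.129, 0.004]
ft_force: [-0.2, 0.2, -0.6]
finger_gap: 23.5
```

```bash
python3 - <<'E'
from workcell import ctrl, grab_frame, camera_info, finder
import cv2,numpy as np
s=ctrl.state();print(s['clock'],s['eef_pos'],s['eef_rot'],s['finger_gap'])
for c in("side","top"):
    f=grab_frame(c)
    if c=="side": cv2.imwrite("pics/side4.png",cv2.resize(f[150:320,180:380,::-1],None,fx=4,fy=3.5))
    for q in("loose_spacer","stored_spacer","case"):
        print(c,q,[(np.round(d['xyz'],1).tolist(),round(d['confidence'],2)) for d in finder.tip_of(q,c)][:2])
E
```

```text
9.6 [462.65457891 134.45445121 151.19358562] [ 0.01030138 -3.12921797  0.0040884 ] 23.47189283225588
side loose_spacer []
side stored_spacer [([554.6, 123.8, 4.6], 0.59)]
side case [([510.9, 40.2, -1.6], 0.93)]
top loose_spacer []
top stored_spacer [([554.4, 124.0, 8.3], 0.68)]
top case [([504.1, 41.2, 1.3], 0.64)]
```

View pics/side4.png

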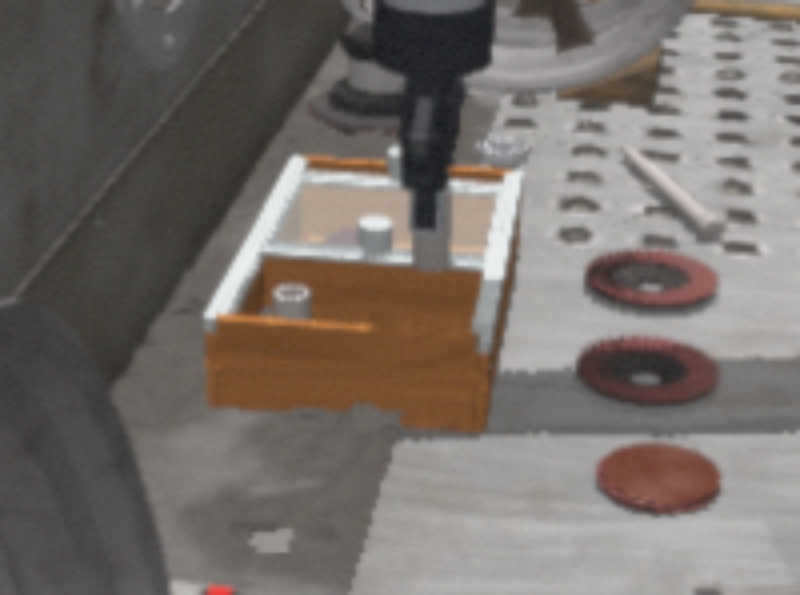

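move_arm:
  rows:
    - [[0.7, -0.2, -1], [0, -0.012, 0], 2]
    - [[0, 0, -1.8], [0, 0, 0], 2]
    - [[0, 0, -1.8], [0, 0, 0], 2]
    - [[0, 0, -1.2], [0, 0, 0], 2]
    - [[0, 0, -0.3], [0, 0, 0], 2]
    - [[0, 0, 0], [0, 0, 0], 2]

```text
clock: 10.5
eef_pos: [472.8, 136.1, 91.4]
eef_rot: [-0.02, 3.133, -0.001]
ft_force: [0.3, 0.3, -1.2]
finger_gap: 23.5
```

move_arm:
  rows:
    - [[0, -0.3, -1], [0, 0.008, 0], 2]
    - [[0, 0, -1.2], [0, 0, 0], 2]
    - [[0, 0, -0.7], [0, 0, 0], 2]
    - [[0, 0, -0.2], [0, 0, 0], 2]
    - [[0, 0, 0], [0, 0, 0], 2]

```text
clock: 10.92
eef_pos: [475.1, 133.6, 60.6]
eef_rot: [-0.021, 3.137, 0.001]
ft_force: [-0.2, -0.2, -0.1]
finger_gap: 23.1
```

move_arm:
  rows:
    - [[0, 0, -0.4], [0, 0.004, 0], 2]
    - [[0, 0, -0.2], [0, 0, 0], 2]
    - [[0, 0, -0.1], [0, 0, 0], 2]
    - [[0, 0, 0], [0, 0, 0], 2]

```text
clock: 11.25
eef_pos: [476.3, 133.8, 54.2]
eef_rot: [-0.021, 3.14, 0.002]
ft_force: [0.3, -0.1, 0.0]
finger_gap: 23.2
```

move_arm:
  rows:
    - [[0, 0, -0.2], [0, 0, 0], 2]
    - [[0, 0, -0.1], [0, 0, 0], 2]
    - [[0, 0, -0.1], [0, 0, 0], 2]
    - [[0, 0, 0], [0, 0, 0], 2]

```text
clock: 11.58
eef_pos: [476.9, 134.0, 50.5]
eef_rot: [-0.021, 3.138, 0.003]
ft_force: [-0.2, 0.0, -1.0]
finger_gap: 23.4
```

move_arm:
  rows:
    - [[0, 0, -0.1], [0, 0, 0], 2]
    - [[0, 0, -0.1], [0, 0, 0], 2]
    - [[0, 0, 0], [0, 0, 0], 2]

```text
clock: 11.83
eef_pos: [477.2, 134.0, 50.6]
eef_rot: [-0.021, 3.137, 0.003]
ft_force: [-0.5, -0.3, -1.4]
finger_gap: 23.4
```

The descent stopped at 50.6, against an expected floor contact of about 51, so the spacer stands on the floor. Releasing.

move_arm:
  rows:
    - [[0, 0, 0], [0, 0, 0], 2.8]
    - [[0, 0, 0], [0, 0, 0], 3.5]
    - [[0, 0, 0], [0, 0, 0], 4.5]
    - [[0, 0, 0], [0, 0, 0], 4.8]
    - [[0, 0, 0], [0, 0, 0], 4.8]

```text
clock: 12.25
eef_pos: [478.0, 134.3, 50.9]
eef_rot: [-0.021, 3.135, 0.004]
ft_force: [0.1, -0.2, 0.4]
finger_gap: 48.2
```

move_arm:
  rows:
    - [[0, 0, 0.8], [0, 0, 0], 4.8]
    - [[0, 0, 1.5], [0, 0, 0], 4.8]
    - [[0, 0, 2.5], [0, 0, 0], 4.8]
    - [[0, 0, 3], [0, 0, 0], 4.8]
    - [[-1, 0, 3], [0, 0, 0], 4.8]
    - [[-3, 0, 2], [0, 0, 0], 4.8]
    - [[-3, 0, 2], [0, 0, 0], 4.8]
    - [[-3, 0, 0], [0, 0, 0], 4.8]
    - [[0, 0, 0], [0, 0, 0], 4.8]
    - [[0, 0, 0], [0, 0, 0], 4.8]

```text
clock: 13.08
eef_pos: [373.6, 133.7, 209.0]
eef_rot: [-0.019, 3.133, 0.006]
ft_force: [0.3, -0.3, 0.3]
finger_gap: 48.1
```

```bash
python3 - <<'E'
from workcell import ctrl, grab_frame, camera_info, finder
import cv2,numpy as np
s=ctrl.state();print(s['clock'],s['eef_pos'],s['eef_rot'],s['finger_gap'])
v=[]
for c in("side","top"):
    f=grab_frame(c)
    v.append(cv2.resize(f[160:290,180:340,::-1] if c=="side" else f[160:270,160:350,::-1],(400,300),interpolation=cv2.INTER_CUBIC))
    for q in("loose_spacer","stored_spacer","left_cover_knob"):
        print(c,q,[(np.round(d['xyz'],1).tolist(),round(d['confidence'],2)) for d in finder.tip_of(q,c)][:3])
cv2.imwrite("pics/end.png",np.hstack(v))
E
```

```text
13.0833 [373.58175507 133.73600334 209.00279333] [-0.01940835  3.13349833  0.00599976] 48.107370339454754
side loose_spacer [([508.5, -78.6, 106.3], 0.56)]
side stored_spacer [([556.2, 125.1, 6.6], 0.45)]
side left_cover_knob [([505.3, 69.7, 109.4], 0.76)]
top loose_spacer [([473.4, 136.7, 3.8], 0.38)]
top stored_spacer [([558.9, 122.8, 5.0], 0.53)]
top left_cover_knob [([507.6, 64.3, 105.3], 0.88)]
```

View pics/end.png

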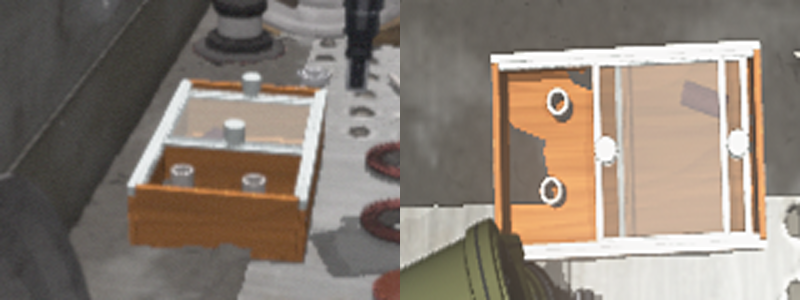

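Both tubes stand upright in the open left compartment. In the side view their tops are at about (181,172) and (253,181), and in the top view they show as rings at (558,101) and (551,190). The gripper is clear of everything, so I'm handing in.

```bash
python3 -c "
from workcell import ctrl
print(ctrl.job_done())"
```

```text
the job is handed in; nothing more can be done
None
```

The loose spacer now stands in the left compartment next to the stored one. I slid the left cover about 110 mm open over its neighbour and handed the job in at about 13 s on the robot's clock.

**Last checks:**
- **Pictures:** both tubes stand upright in the open compartment. The gripper is clear at a height of 209 mm.
- **Loose spacer:** the top camera put it at about (473, 137, 4) mm in world coordinates, roughly −33 mm in x and +94 mm in y from the case centre. On the way down the arm stopped where floor contact was expected.
- **Stored spacer:** it stayed at about (557, 124) mm, unchanged within measuring error.
- **Cover knob:** it is at about y = +25 mm of the case, against the required below 64 mm.

**Check that disagreed:** the side camera's final search for the loose spacer reported the right cover's knob instead. The side picture and the top camera both show the spacer in place.

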